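# Clear the soap tray and spring the touch-latch cupboard

## Task

The steel soap tray stands in the way of the little cupboard's door: with fingertips, slide it along the ledge, flat and without lifting it, to where the opening door will not touch it. Then press the closed door inwards at its free edge until the touch catch lets go, and take the hand away so that the door springs ajar by itself; leave it ajar as the spring leaves it. Leave the dish rack's pan, cups and spoon where they are.

Things in the scene. Friction and masses are not known exactly. Their poses are not given: they have to be found in the camera images.
- cupboard: Small white fixed cupboard, carcass 130 (x) by 210 (y) by 150 mm tall, with a handle-less wooden door. Origin: centre of its underside. Own -x points out of the front, roughly to the robot's right (world -y); the closed door's outer face is at own x = -89 mm. Hinge on its +y side (the end nearer the robot), free edge on its -y side (the end farther from the robot).
- door (a joint): Angle of the door, rad. 0 closed and latched; negative is pushed in (end stop at -0.045, about 8 mm at the free edge; the catch lets go at about -0.03, some 6 mm); positive is open. When released the spring opens it in about 2 s to about 0.5 rad, where its free edge stands about 100 mm out from the closed face. Pushing in at the free edge takes about 3 to 4 N until the end stop, which is firm. The catch does not re-latch.
- door_press (a point): A point on the door's outer face, 29 mm from the free edge and 26 mm below the cupboard's top (124 mm above the ledge), a good place to press. It moves with the door. Axes as the cupboard's while closed: -x points out of the face. The door is 14 mm thick, 208 mm wide, from 10 to 148 mm above the ledge; the carcass begins 10 mm behind it.
- door_hinge (a point): On the door's vertical hinge axis, at the door's top (148 mm above the ledge), 7 mm behind its outer face. The free edge is 204 mm from this axis.
- tray: Open rectangular steel soap tray, empty, loose, 0.15 to 0.3 kg: 90 mm (own x) by 130 mm (own y), 22 mm tall, walls and floor 3 mm. Origin: centre of its underside. It stands flat on the ledge before the door, its long side roughly along the door with its nearest point 20 to 60 mm off it. A closed gripper's fingertips fit inside it and can push against a wall from within.
- rack: White plastic dish rack, fixed, 360 (x) by 250 mm (y), floor 24 mm above the ledge, rim 48 mm, a slatted flap raised to 170 mm along its own -y side. Origin: centre underneath. At the robot's right, beyond the tray, with at least 50 mm of ledge still free if the tray is pushed 120 mm straight away from the door.
- pan: Steel milk pan, 128 mm across, 75 mm tall, with a long handle, in the rack; bystander. Origin: centre of its underside.
- cup_a: White melamine cup, 72 mm across, 75 mm tall, in the rack; bystander. Origin: centre of its underside.
- cup_b: Second such cup, in the rack; bystander. Origin: centre of its underside.
- spoon: Wooden stirring spoon, 240 mm long, lying in the rack; bystander.
Things that resemble listed ones, but are neither listed nor needed, are in the scene too. Several things have the shape of the tray; the one meant has the colours described above.

How it is judged:
By the outcome, as a careful person would: the job done as asked, in the order asked, and still so for the second after the job is handed in, with the robot touching nothing.
It also fails if it takes over 58 s, if anything falls off the work surface, if the arm or the gripper's body presses on something with over 40 N, if the wrist force passes 120 N, or if a joint passes its speed limit or range.

## Robot

A 7-joint arm with a two-finger parallel gripper is mounted at the origin on the work surface. World frame = base frame: x ahead of the robot, y to its left, z up, the work surface at z = 0. Lengths are in m, angles in degrees, forces in N, time in s.
With the tool pointing down it reaches from about 0.4 to 0.9 m from the base axis. Payload 5.5 kg.
Tool frame: the origin (TCP) lies midway between the tips of the shut fingers; the grasp point (between the pads) lies manip.hold_point_z behind it (manip.hold_point_z is the distance from the TCP to the grasp point, in m); z points along the fingers, y is the direction in which the jaws open and shut (so a half turn about z gives the same grasp; the last joint's range is limited). The gripper opens to 85 mm and grips with 20 to 120 N. Pads are 22 mm wide; open, the fingers measure 114 mm over their backs; the gripper's body (76 mm by 85 mm) begins 54 mm behind the grasp point. The pads swing forward as they close: fully open they stand 13 mm farther back than shut.
Start: joints at [89.851, 28.699, -24.465, 88.831, 12.651, 65.22, -12.049], TCP at [0.171, -0.627, 0.231] pointing down, gripper open.
Joint ranges: [-164.97, 164.97], [-17.58, 116.51], [-87.97, 89.64], [11.32, 138.91], [-80.73, 260.73], [10.89, 115.49], [-147.41, 147.41]. Speed limits (degrees/s): [147.25, 147.25, 180, 180, 180, 180, 180].

## Interface

Orientations are given as [roll, pitch, yaw] about the fixed x, y, z axes, in that order (R = Rz(yaw) Ry(pitch) Rx(roll)).
In Python, from workcell import manip gives the robot as it stands.
- The arm moves only by the shell command python3 -m crank 'ROWS' [FORCE]. ROWS is JSON, a list of rows, each a list of 5 numbers: the shift along the tool's x, y, z in m, then the turn about the tool's z in rad, then the closure in counts, from 0 (fully open) to 255 (shut). A call has 1 to 12 rows; each row is the pose to reach, as a shift and turn from the pose commanded when the call began, along the tool's axes at that moment; what a row does not reach only later rows make up. A row lasts 1/12 s, in which the tool goes at most 41.7 mm and 7.16 degrees, less where a joint would pass 70% of its speed; a pose out of reach is approached as far as the arm can. A call with a gripper value outside its range is refused whole. The fingers move at their own pace and stop on an object; FORCE is the grip in N (left out, the last holds). Time passes only in rows, so rows that repeat a pose let the fingers close. It gives the time, the measured TCP pose, the force and the opening at its end, in the units of the state.
- manip.get_obs(): the state, without advancing time (a new reading comes with each control period).
- manip.capture(name): name is "scene" or "top" or "wrist"; returns (picture, depth): 384x512x3 uint8, red, green, blue; 384x512 float32, m along the optical axis (not along the pixel's ray), 0 where there is no reading.
- manip.camera_params(name): a dict with "mtx" (3x3 intrinsics, pixels), "D" ([k1, k2, p1, p2, k3] as OpenCV has them; the pictures are not rectified), "R" (3x3) and "t" (3): a world point X has camera coordinates R X + t. Camera axes: x right, y down, z forward; pixel columns grow to the right and rows downward; lengths in m; the calibration is good to about 2 mm. A picture is of the moment at which its call begins: read the wrist's pose just before it. camera_params takes no time and is no camera call; for the wrist camera it gives the pose at the moment of the call.
- manip.job_done(): hands the job in, once; it reports no verdict.
The state is a dict: "clock": time; "joint_pos": joint angles; "joint_velocities": joint speeds; "effort": joint torques, N m; "position": TCP position; "tool_rot": TCP orientation; "ft_force": force on the tool from outside, world axes, zero at the start; "torque": the same for the moment, N m; "finger_gap": finger opening in m.
Only numpy, scipy, OpenCV 4.12 (cv2) and the standard library are available. Lean on these libraries where they do the work, as an engineer would, in place of code of your own. Each camera call takes 0.05 s, during which the arm holds its last target. There are 200 camera calls.

## Working session

There is one attempt and no reset: what is moved stays moved. The work goes in short steps, Python scripts to look and compute and a shell command to move; the robot and the scene stay as the last step left them, time stands still between calls to the robot, and variables do not carry over. Pictures are saved under pics/ and viewed, about 8 in all and at most 12, crops included, and the job is handed in when it is done.

```bash
ls; mkdir -p pics
python3 - <<'E'
from workcell import manip
import cv2,numpy as np
o=manip.get_obs();print({k:np.round(v,3).tolist() for k,v in o.items()}, manip.hold_point_z)
for n in("scene","top"):
    p,d=manip.capture(n);cv2.imwrite(f"pics/{n}0.png",p[...,::-1]);np.savez(f"{n}0.npz",p=p,d=d,**manip.camera_params(n))
    print(n,manip.camera_params(n))
E
```

```text
pics
{'clock': 0.0, 'joint_pos': [89.85, 28.755, -24.455, 88.892, 12.649, 65.219, -12.05], 'joint_velocities': [-0.084, -0.034, -0.022, -0.017, -0.083, -0.135, 0.052], 'effort': [-0.001, -56.952, -5.817, -28.094, 0.011, 0.012, 0.0], 'position': [0.171, -0.627, 0.23], 'tool_rot': [-179.888, -0.006, 15.234], 'ft_force': [-0.292, -0.07, -0.356], 'torque': [0.026, -0.032, -0.006], 'finger_gap': 0.085} 0.0187
scene {'mtx': array([[398.14154268,   0.        , 257.7377249 ],
       [  0.        , 398.14154268, 193.65292459],
       [  0.        ,   0.        ,   1.        ]]), 'D': array([-0.05532207,  0.        ,  0.        ,  0.        ,  0.        ]), 'R': array([[ 0.05385817,  0.99850268,  0.00957527],
       [ 0.6669311 , -0.02883349, -0.7445613 ],
       [-0.74317037,  0.04648676, -0.66748541]]), 't': array([ 0.0331276 , -0.30477342,  1.68172095])}
top {'mtx': array([[387.79326083,   0.        , 255.83138203],
       [  0.        , 387.79326083, 192.42976733],
       [  0.        ,   0.        ,   1.        ]]), 'D': array([-0.06913365,  0.        ,  0.        ,  0.        ,  0.        ]), 'R': array([[-0.02058456, -0.99967743,  0.01487657],
       [-0.99761431,  0.01955684, -0.06620582],
       [ 0.06589353, -0.0162039 , -0.99769508]]), 't': array([-0.08251095,  0.60614489,  1.1732635 ])}
```

View pics/scene0.png

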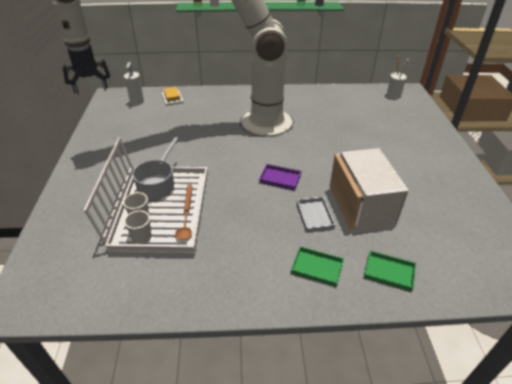

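View pics/top0.png

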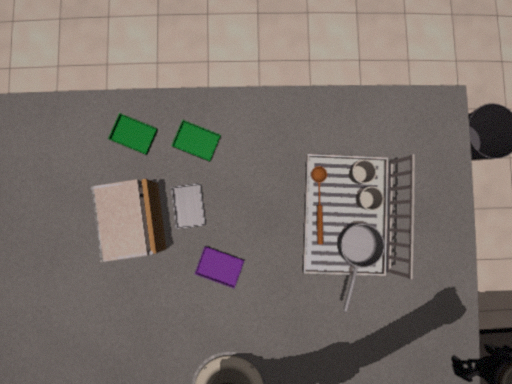

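The scene has four tray-shaped objects. In the top view they are green (134,134), green (197,140), purple (220,267) and bare grey steel (188,206). Only the grey one fits "steel", and it is the one in front of the door. I'll confirm that in a crop and measure.

```bash
cat > h.py <<'E'
import numpy as np,cv2
def cloud(d,mtx,D,R,t):
    v,u=np.mgrid[:d.shape[0],:d.shape[1]]
    n=cv2.undistortPoints(np.stack([u,v],-1).reshape(-1,1,2).astype(np.float32),mtx,D).reshape(*d.shape,2)
    X=np.dstack([n*d[...,None],d])
    W=(X-t)@R
    W[d<=0]=np.nan
    return W
def load(f):
    z=np.load(f);return z['p'],cloud(z['d'],z['mtx'],z['D'],z['R'],z['t'])
E
python3 - <<'E'
from h import *
p,W=load('top0.npz')
a=cv2.resize(p[160:290,80:260],None,fx=3.5,fy=3.5,interpolation=cv2.INTER_CUBIC)
cv2.imwrite('pics/crop.png',a[...,::-1])
for n,(r0,r1,c0,c1) in dict(table=(300,340,60,120),).items():
    print(n,np.nanmedian(W[r0:r1,c0:c1,2]))
for n in('top','scene'):
    p,W=load(n+'0.npz');x,y,z=np.moveaxis(W,-1,0)
    def rect(m,l):
        q=W[m][:,:2].astype(np.float32);r=cv2.minAreaRect(q);print(n,l,len(q),np.round(r[0],4),np.round(r[1],4),round(r[2],2),'z',np.round(np.percentile(W[m][:,2],[5,50,95]),3));print('   ',np.round(cv2.boxPoints(r),3).tolist())
    hsv=cv2.cvtColor(p,cv2.COLOR_RGB2HSV)
    low=(z>.008)&(z<.035)
    T=(x>.38)&(x<.62)&(y>.06)&(y<.22)
    rect(low&T&(hsv[...,1]<60),'tray')
    C=(x>.3)&(x<.65)&(y>.1)&(y<.5)
    rect((z>.135)&C,'cup')
    rect((z>.135)&C&(hsv[...,1]>90),'door')
    for l,s in (('green',(hsv[...,0]>45)&(hsv[...,0]<75)),('purple',(hsv[...,0]>125)&(hsv[...,0]<155))):
        m=s&(hsv[...,1]>120)&(x>.2)&(x<.8)&(z<.05)
        k,L=cv2.connectedComponents(m.astype(np.uint8))
        for i in range(1,k):
            if (L==i).sum()>150: rect(L==i,l)
    R=(y<-.1)&(x>.25)&(x<.75)&(z>.03)&(y>-.55)
    rect(R,'rack')
E
```

```text
table 0.0005343241646104247
top tray 181 [0.5272 0.1276] [0.1243 0.1841] 88.95 z [0.008 0.02  0.025]
    [[0.4339999854564667, 0.06700000166893005], [0.6179999709129333, 0.06400000303983688], [0.6200000047683716, 0.18799999356269836], [0.4359999895095825, 0.19099999964237213]]
top cup 4114 [0.5288 0.2738] [0.2103 0.1574] 7.52 z [0.146 0.15  0.153]
    [[0.414000004529953, 0.33799999952316284], [0.4350000023841858, 0.18199999630451202], [0.6430000066757202, 0.20999999344348907], [0.6230000257492065, 0.3659999966621399]]
top door 452 [0.5377 0.2038] [0.2059 0.016 ] 7.05 z [0.139 0.147 0.151]
    [[0.4350000023841858, 0.19900000095367432], [0.43700000643730164, 0.18299999833106995], [0.640999972820282, 0.20800000429153442], [0.6389999985694885, 0.2240000069141388]]
top green 922 [0.7711 0.0897] [0.1278 0.0876] 66.67 z [-0.     0.004  0.021]
    [[0.7059999704360962, 0.04800000041723251], [0.7860000133514404, 0.014000000432133675], [0.8370000123977661, 0.13099999725818634], [0.7559999823570251, 0.16599999368190765]]
top green 573 [0.7667 0.2903] [0.1444 0.0664] 89.95 z [-0.     0.004  0.
[... 1741 characters left out ...]
0.003 0.013]
    [[0.7319999933242798, 0.24899999797344208], [0.7979999780654907, 0.22100000083446503], [0.847000002861023, 0.33899998664855957], [0.781000018119812, 0.3659999966621399]]
scene purple 574 [0.3803 0.0242] [0.1277 0.0975] 69.84 z [0.001 0.004 0.021]
    [[0.31299999356269836, -0.01899999938905239], [0.40400001406669617, -0.05299999937415123], [0.4480000138282776, 0.06700000166893005], [0.3569999933242798, 0.10100000351667404]]
scene rack 5486 [ 0.4853 -0.3769] [0.2796 0.459 ] 86.66 z [0.034 0.066 0.165]
    [[0.24799999594688416, -0.503000020980835], [0.7059999704360962, -0.5299999713897705], [0.7229999899864197, -0.25099998712539673], [0.2639999985694885, -0.2240000069141388]]
```

View pics/crop.png

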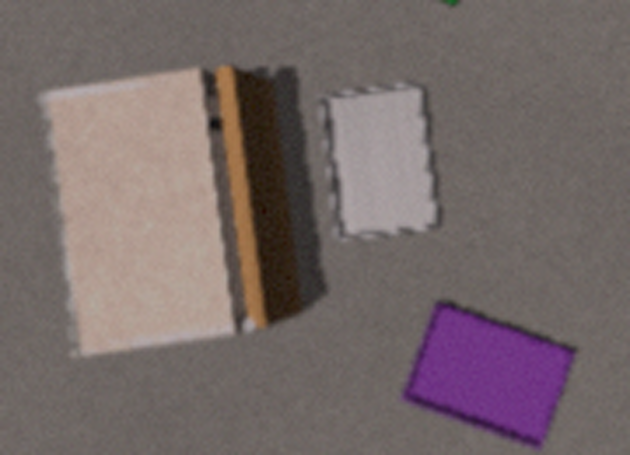

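```bash
cat >> h.py <<'E'
def px2w(px,z,mtx,D,R,t):
    n=cv2.undistortPoints(np.float64(px).reshape(-1,1,2),mtx,D).reshape(-1,2)
    r=np.c_[n,np.ones(len(n))]@R; o=-R.T@t
    return o+r*((z-o[2])/r[:,2])[:,None]
E
python3 - <<'E'
from h import *
z=np.load('top0.npz');P=(z['mtx'],z['D'],z['R'],z['t'])
c=np.array([[325,98],[422,85],[440,225],[335,238]])/3.5+[80,160]-.36
w=px2w(c,.022,*P)[:,:2];r=cv2.minAreaRect(w.astype(np.float32));print(w.round(3),r)
u=np.array([.9926,.1216]);n=np.array([.1216,-.9926]);h=np.array([.437,.183])
print('door coords along,out',np.c_[(w-h)@u,(w-h)@n].round(3), 'ctr',w.mean(0))
pu=np.array([[.314,-.021],[.398,-.053],[.443,.065],[.360,.098]]);print('purple',np.c_[(pu-h)@u,(pu-h)@n].round(3))
from workcell import manip
from scipy.spatial.transform import Rotation as Ro
print(Ro.from_euler('xyz',manip.get_obs()['tool_rot'],degrees=True).as_matrix().round(3))
E
```

```text
[[0.624 0.162]
 [0.634 0.076]
 [0.511 0.062]
 [0.501 0.154]] ((0.5676047205924988, 0.11411617696285248), (0.12388516217470169, 0.09250639379024506), 5.955674171447754)
door coords along,out [[0.183 0.044]
 [0.182 0.13 ]
 [0.058 0.129]
 [0.06  0.037]] ctr [0.56748353 0.11322446]
purple [[-0.147  0.188]
 [-0.067  0.23 ]
 [-0.008  0.118]
 [-0.087  0.075]]
[[ 0.965  0.263 -0.   ]
 [ 0.263 -0.965  0.002]
 [ 0.    -0.002 -1.   ]]
```

The crop shows the plain grey steel tray at crop (325–440, 85–238). It is separate from the purple one and sits right in front of the wooden door edge, so this is the one meant. I'll move partway and watch the joints.

```bash
python3 -m crank '[[0.02,-0.02,-0.05,0,255],[0.05,-0.05,-0.05,0,255],[0.28,-0.30,-0.05,0,255],[0.28,-0.30,-0.05,0,255],[0.28,-0.30,-0.05,0,255],[0.28,-0.30,-0.05,0,255],[0.28,-0.30,-0.05,0,255],[0.28,-0.30,-0.05,0,255],[0.28,-0.30,-0.05,0,255],[0.28,-0.30,-0.05,0,255],[0.28,-0.30,-0.05,0,255]]'; python3 -c "
from workcell import manip
print(manip.get_obs()['joint_pos'])"
```

```text
clock: 1.02
position: [0.3645, -0.2583, 0.2815]
tool_rot: [-180.0, -0.0, 15.6]
ft_force: [0.0, -0.0, -0.4]
finger_gap: -0.0004
[ 70.2313067    4.87113175 -40.03670607 112.68459741   3.43322177
  63.62251051 -45.61261478]
```

```bash
python3 -m crank '[[0.293,-0.299,0,-1.42,255],[0.293,-0.299,0,-1.42,255],[0.293,-0.299,0,-1.42,255],[0.293,-0.299,0,-1.42,255],[0.293,-0.299,0,-1.42,255],[0.293,-0.299,0,-1.42,255],[0.293,-0.299,0,-1.42,255],[0.293,-0.299,0,-1.42,255],[0.293,-0.299,0,-1.42,255],[0.293,-0.299,0.05,-1.42,255],[0.293,-0.299,0.1,-1.42,255],[0.293,-0.299,0.13,-1.42,255]]'; python3 -c "
from workcell import manip
import cv2
print(manip.get_obs()['joint_pos'])
p,d=manip.capture('wrist');cv2.imwrite('pics/w1.png',p[...,::-1])
c=manip.camera_params('wrist');print(c)"
```

```text
clock: 2.02
position: [0.5666, 0.1034, 0.1673]
tool_rot: [179.8, -0.1, 97.2]
ft_force: [-0.3, -1.0, -0.3]
finger_gap: -0.0
[ 28.40326811  34.63029873 -55.96810916 102.61289999  32.67937879
  60.43802783 -32.51156145]
{'mtx': array([[274.85215044,   0.        , 258.62084481],
       [  0.        , 274.85215044, 184.84989428],
       [  0.        ,   0.        ,   1.        ]]), 'D': array([-0.00885656,  0.        ,  0.        ,  0.        ,  0.        ]), 'R': array([[ 0.99236999,  0.12279749, -0.01107119],
       [ 0.12146833, -0.95831197,  0.25861865],
       [ 0.02114807, -0.25799019, -0.96591605]]), 't': array([-0.56580342,  0.01389941,  0.32042195])}
```

View pics/w1.png

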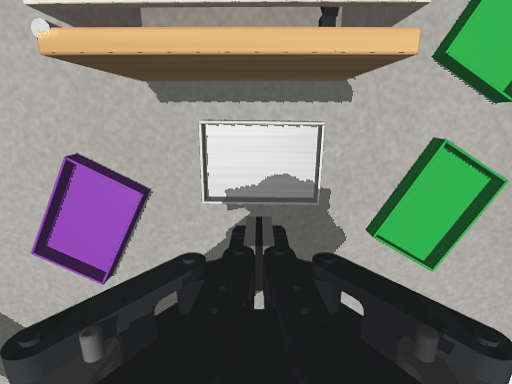

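The grey tray's rim corners in this picture are at about (199,121), (324,123), (319,204) and (203,203). The fingertips are at (260,218) and the door's top edge runs along row 53.

Run:
```python
from h import *
from workcell import manip
c=manip.camera_params('wrist');P=(c['mtx'],c['D'],c['R'],c['t'])
w=px2w([[199,121],[324,123],[319,204],[203,203]],.022,*P)[:,:2]
dr=px2w([[38,53],[420,53]],.148,*P)[:,:2]
print(w.round(4),w.mean(0),dr.round(4))
u=dr[1]-dr[0];u/=np.linalg.norm(u);n=np.array([u[1],-u[0]]);h=dr[0];print(u,np.linalg.norm(dr[1]-dr[0]))
print(np.c_[(w-h)@u,(w-h)@n].round(4))
o=manip.get_obs();t=o['position'];print('tcp',t,o['tool_rot'],(t[:2]-h)@u,(t[:2]-h)@n)
```

```text
[[0.4927 0.1487]
 [0.6152 0.162 ]
 [0.6254 0.0785]
 [0.5027 0.0639]] [0.55898407 0.1132666 ] [[0.4352 0.1803]
 [0.6288 0.2037]]
[0.99279179 0.11985187] 0.1949727691751992
[[0.0532 0.0383]
 [0.1765 0.0398]
 [0.1766 0.1239]
 [0.053  0.1236]]
tcp [0.56086401 0.10075718 0.15796814] [-1.79366473e+02 -1.40952654e-01  9.70822249e+01] 0.11519094283156328 0.09405003834569267
```

```bash
python3 -m crank '[[0,0,0.04,0,255],[0,0,0.08,0,255],[0,0,0.11,0,255],[0,0,0.125,0,255],[0,0,0.132,0,255],[0,0,0.138,0,255],[0,0,0.138,0,255],[0,0,0.138,0,255]]'
```

```text
clock: 2.73
position: [0.5667, 0.1, 0.0317]
tool_rot: [179.9, -0.0, 96.6]
ft_force: [-0.2, 0.4, 0.4]
finger_gap: 0.0003
```

```bash
python3 -m crank '[[0,0,0,0,255],[0,0,0,0,255]]'
```

```text
clock: 2.9
position: [0.5665, 0.0998, 0.0315]
tool_rot: [179.9, 0.0, 96.6]
ft_force: [-0.4, -0.5, 0.0]
finger_gap: 0.0002
```

```bash
python3 -m crank '[[0,0,0.01,0,255],[0,0,0.017,0,255],[0,0,0.021,0,255],[0,0,0.021,0,255],[0,0,0.021,0,255]]'
```

```text
clock: 3.32
position: [0.5648, 0.0997, 0.0083]
tool_rot: [-179.9, -0.0, 96.6]
ft_force: [0.2, -0.2, -0.4]
finger_gap: 0.0002
```

```bash
python3 -m crank '[[-0.006,0,0,0,255],[-0.012,0,0,0,255],[-0.017,0,0,0,255],[-0.021,0,0,0,255],[-0.025,0,0,0,255],[-0.03,0,0,0,255],[-0.036,0,0,0,255],[-0.043,0,0,0,255],[-0.05,0,0,0,255],[-0.057,0,0,0,255],[-0.064,0,0,0,255],[-0.07,0,0,0,255]]'; python3 -m crank '[[-0.007,0,0,0,255],[-0.014,0,0,0,255],[-0.021,0,0,0,255],[-0.028,0,0,0,255],[-0.035,0,0,0,255],[-0.042,0,0,0,255],[-0.049,0,0,0,255],[-0.055,0,0,0,255],[-0.06,0,0,0,255],[-0.063,0,0,0,255],[-0.065,0,0,0,255],[-0.065,0,0,0,255]]'
python3 - <<'E'
from workcell import manip
import cv2,numpy as np
p,d=manip.capture('top');cv2.imwrite('pics/top1.png',cv2.resize(p[120:300,80:320],None,fx=3,fy=3)[...,::-1]);np.savez('top1.npz',p=p,d=d,**manip.camera_params('top'))
E
```

```text
clock: 4.32
position: [0.5736, 0.0292, 0.009]
tool_rot: [180.0, 0.0, 96.6]
ft_force: [0.8, 1.3, 0.5]
finger_gap: -0.0003
clock: 5.32
position: [0.5808, -0.0353, 0.0088]
tool_rot: [-180.0, 0.0, 96.6]
ft_force: [0.7, -0.0, 0.9]
finger_gap: -0.0002
```

View pics/top1.png

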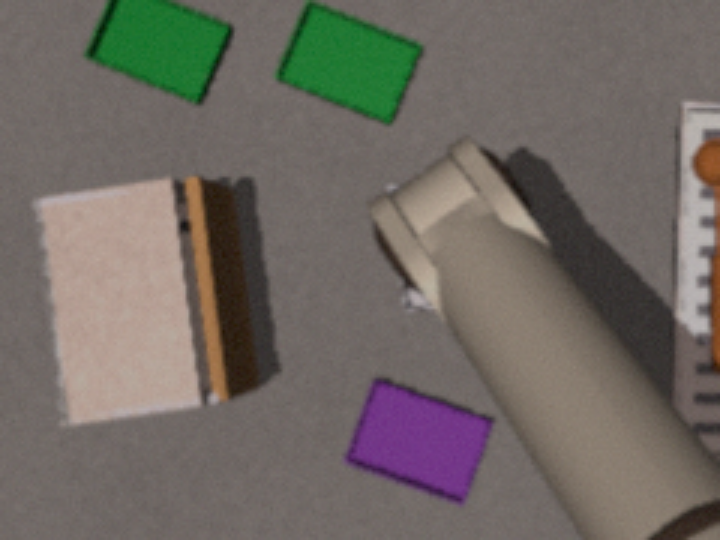

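The tray's door-side corners now show at crop (388,188) and (405,305), roughly 110 mm farther out. I'll back off inside the tray, lift straight up and approach the door.

```bash
python3 -m crank '[[0.006,0,0,0,255],[0.013,0,0,0,255],[0.013,0,-0.01,0,255],[0.013,0,-0.03,0,255],[0.013,0,-0.07,0,255],[0.05,0.02,-0.107,0,255],[0.09,0.04,-0.107,0,255],[0.13,0.06,-0.107,0,255],[0.13,0.06,-0.107,0,255],[0.13,0.06,-0.107,0,255],[0.13,0.06,-0.107,0,255]]'
python3 - <<'E'
from workcell import manip
import cv2,numpy as np
c=manip.camera_params('wrist');p,d=manip.capture('wrist');cv2.imwrite('pics/w2.png',p[...,::-1]);np.savez('w2.npz',p=p,d=d,**c)
p,d=manip.capture('top');cv2.imwrite('pics/top2.png',cv2.resize(p[120:300,80:320],None,fx=3,fy=3)[...,::-1]);np.savez('top2.npz',p=p,d=d,**manip.camera_params('top'))
o=manip.get_obs();print(o['position'],o['joint_pos'])
E
```

```text
clock: 6.28
position: [0.6253, 0.1041, 0.1168]
tool_rot: [180.0, -0.0, 96.8]
ft_force: [0.7, -0.2, 0.1]
finger_gap: 0.0002
[0.6251001 0.1003455 0.1158289] [ 23.31823022  42.71641317 -50.76065165  95.97923045  37.49508857
  59.87236691 -33.19055128]
```

View pics/w2.png

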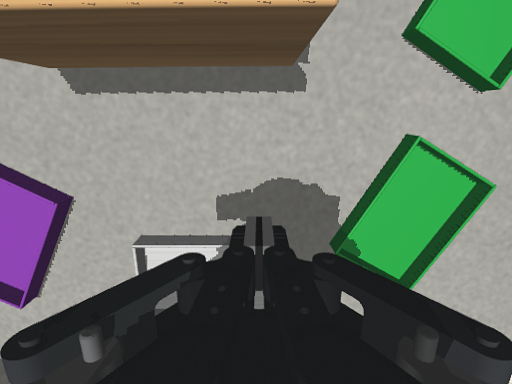

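View pics/top2.png

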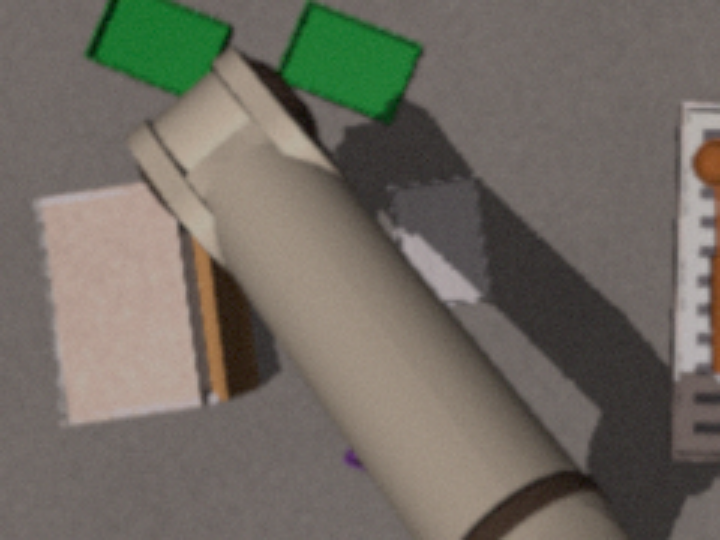

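Run:
```python
from h import *
u=np.array([.9927,.1203]);n=np.array([.1203,-.9927]);h=np.array([.436,.182])
f=lambda w:np.c_[(w[:,:2]-h)@u,(w[:,:2]-h)@n].round(4)
z=np.load('top2.npz');P=(z['mtx'],z['D'],z['R'],z['t'])
print('tray top',f(px2w(np.array([[388,188],[478,178],[490,300],[405,305]])/3+[79.7,119.7],.022,*P)))
z=np.load('w2.npz');P=(z['mtx'],z['D'],z['R'],z['t'])
print('tray wrist',f(px2w([[134,244],[230,244]],.022,*P)));w=px2w([[334,9],[0,13]],.148,*P);print('door',w.round(4),f(w))
w=px2w([[294,65]],.01,*P);print('door bottom',w.round(4),f(w))
from workcell import manip
t=manip.get_obs()['position'];print('tcp',t,f(t[None]))
```

```text
tray top [[0.1846 0.1566]
 [0.182  0.2494]
 [0.0564 0.2443]
 [0.0635 0.1578]]
tray wrist [[0.0589 0.1563]
 [0.1499 0.1564]]
door [[0.6386 0.2069 0.148 ]
 [0.5198 0.1918 0.148 ]] [[ 0.2041 -0.0003]
 [ 0.0844  0.0003]]
door bottom [[0.6412 0.2092 0.01  ]] [[ 0.207  -0.0023]]
tcp [0.6251001 0.1003455 0.1158289] [[0.1779 0.1038]]
```

The tray's door-side edge is now 156 mm out from the door face, measured in both views, and the door swings only about 100 mm. It is still square to the door. The fingertip is level with the press point, so I'll approach.

```bash
python3 -m crank '[[0.025,0,-0.006,0,255],[0.05,0,-0.006,0,255],[0.068,0,-0.006,0,255],[0.078,0,-0.006,0,255],[0.078,0,-0.006,0,255],[0.078,0,-0.006,0,255]]'; python3 -m crank '[[0.002,0,0,0,255],[0.004,0,0,0,255],[0.006,0,0,0,255],[0.008,0,0,0,255],[0.010,0,0,0,255],[0.010,0,0,0,255],[0.010,0,0,0,255]]'
```

```text
clock: 6.88
position: [0.6166, 0.1774, 0.1217]
tool_rot: [-180.0, 0.1, 96.6]
ft_force: [-0.5, 0.3, -0.5]
finger_gap: -0.0
clock: 7.47
position: [0.6154, 0.1892, 0.122]
tool_rot: [180.0, -0.0, 96.6]
ft_force: [-0.4, -1.0, -0.2]
finger_gap: 0.0003
```

```bash
python3 -m crank '[[0.0015,0,0,0,255],[0.003,0,0,0,255],[0.0045,0,0,0,255],[0.006,0,0,0,255],[0.006,0,0,0,255]]';  python3 -m crank '[[0.001,0,0,0,255],[0.002,0,0,0,255],[0.002,0,0,0,255]]'
```

```text
clock: 7.88
position: [0.6148, 0.195, 0.122]
tool_rot: [180.0, 0.0, 96.6]
ft_force: [0.3, -0.5, 0.5]
finger_gap: 0.0003
clock: 8.13
position: [0.6146, 0.1965, 0.122]
tool_rot: [180.0, 0.0, 96.6]
ft_force: [-0.0, -2.6, 0.2]
finger_gap: 0.0002
```

```bash
python3 -m crank '[[0.001,0,0,0,255],[0.002,0,0,0,255],[0.003,0,0,0,255],[0.003,0,0,0,255]]';  python3 -m crank '[[0.001,0,0,0,255],[0.002,0,0,0,255],[0.003,0,0,0,255],[0.003,0,0,0,255]]'
```

```text
clock: 8.47
position: [0.6143, 0.1998, 0.1219]
tool_rot: [180.0, 0.0, 96.6]
ft_force: [-0.1, -2.8, 0.3]
finger_gap: 0.0001
clock: 8.8
position: [0.6139, 0.2032, 0.122]
tool_rot: [180.0, -0.0, 96.6]
ft_force: [1.1, -3.0, 0.4]
finger_gap: 0.0
```

```bash
python3 -m crank '[[0.0005,0,0,0,255],[0.001,0,0,0,255],[0.001,0,0,0,255]]'
```

```text
clock: 9.05
position: [0.6139, 0.2032, 0.1219]
tool_rot: [-180.0, 0.1, 96.6]
ft_force: [1.2, -5.3, 0.7]
finger_gap: 0.0002
```

That is the end stop: the force rose and the fingertip stopped moving. I'll withdraw straight out faster than the door springs, then go up.

```bash
python3 -m crank '[[-0.02,0,0,0,255],[-0.06,0,0,0,255],[-0.1,0,0,0,255],[-0.14,0,0,0,255],[-0.17,0,-0.03,0,255],[-0.19,0,-0.07,0,255],[-0.2,0,-0.1,0,255],[-0.23,0,-0.12,0,255],[-0.26,0,-0.12,0,255],[-0.28,0,-0.12,0,255],[-0.28,0,-0.12,0,255],[-0.28,0,-0.12,0,255]]'; python3 -m crank '[[-0.04,0,0,0,255],[-0.08,0,0,0,255],[-0.1,0,0,0,255],[-0.1,0,0,0,255],[-0.1,0,0,0,255],[-0.1,0,0,0,255],[-0.1,0,0,0,255],[-0.1,0,0,0,255],[-0.1,0,0,0,255],[-0.1,0,0,0,255],[-0.1,0,0,0,255],[-0.1,0,0,0,255]]'; python3 -m crank '[[0,0,0,0,255],[0,0,0,0,255],[0,0,0,0,255],[0,0,0,0,255],[0,0,0,0,255],[0,0,0,0,255],[0,0,0,0,255],[0,0,0,0,255],[0,0,0,0,255],[0,0,0,0,255],[0,0,0,0,255],[0,0,0,0,255]]'
python3 - <<'E'
from workcell import manip
import cv2,numpy as np
p,d=manip.capture('top');q,e=manip.capture('scene')
cv2.imwrite('pics/end.png',np.vstack([cv2.resize(p[80:320,80:420],None,fx=1.3,fy=1.3),cv2.resize(q[120:320,60:400],(442,260))])[...,::-1]);np.savez('top3.npz',p=p,d=d,**manip.camera_params('top'))
E
```

```text
clock: 10.05
position: [0.6461, -0.0747, 0.2418]
tool_rot: [180.0, -0.1, 96.5]
ft_force: [0.3, 0.4, 0.1]
finger_gap: -0.0003
clock: 11.05
position: [0.6573, -0.1734, 0.242]
tool_rot: [180.0, 0.0, 96.6]
ft_force: [0.4, -0.0, -0.5]
finger_gap: -0.0001
clock: 12.05
position: [0.6573, -0.1736, 0.242]
tool_rot: [-180.0, 0.0, 96.6]
ft_force: [-0.3, -0.4, 0.2]
finger_gap: 0.0002
```

View pics/end.png

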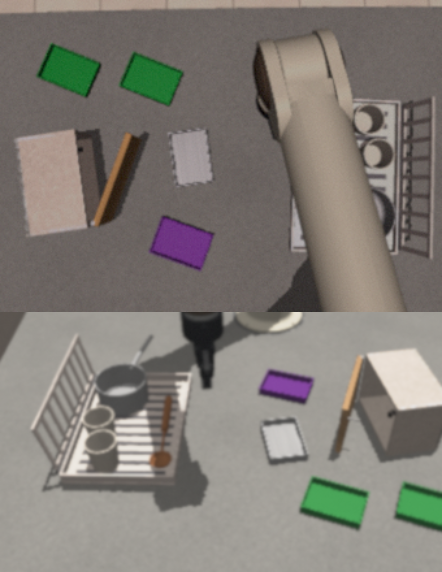

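The door is ajar, with its top edge running from (97,222) to (134,138). The tray at (190,157) is clear of it and the rack's contents are undisturbed. I'll check that the door has stopped moving.

```bash
python3 -m crank '[[0,0,0,0,255],[0,0,0,0,255],[0,0,0,0,255],[0,0,0,0,255],[0,0,0,0,255],[0,0,0,0,255],[0,0,0,0,255],[0,0,0,0,255],[0,0,0,0,255],[0,0,0,0,255],[0,0,0,0,255],[0,0,0,0,255]]' >/dev/null
python3 - <<'E'
from h import *
from workcell import manip
p,d=manip.capture('top');np.savez('top4.npz',p=p,d=d,**manip.camera_params('top'))
for f in('top3','top4'):
    p,W=load(f+'.npz');x,y,z=np.moveaxis(W,-1,0);s=cv2.cvtColor(p,cv2.COLOR_RGB2HSV)[...,1]
    m=(z>.135)&(s>90)&(x>.35)&(x<.7)&(y>.05)&(y<.3)
    print(f,cv2.minAreaRect(W[m][:,:2].astype(np.float32)))
print('rack diff',[int((np.abs(np.load('top0.npz')['p'][150:280,350:415].astype(int)-np.load('top4.npz')['p'][150:280,350:415])>60).sum())])
manip.job_done()
E
```

```text
top3 ((0.5320807695388794, 0.15531420707702637), (0.01564493589103222, 0.20522643625736237), 69.09403991699219)
top4 ((0.5320671796798706, 0.154963418841362), (0.015032835304737091, 0.20506702363491058), 69.045166015625)
rack diff [690]
the job is handed in; nothing more can be done
```

The tray is clear of the door, the door has sprung ajar by itself, and the job is handed in at about 13 s of the 58 s allowed.

- **Tray:** I slid the grey steel tray flat along the ledge with shut fingertips pushing its far wall from inside. It moved about 118 mm straight away from the door. Its nearest edge is now about 156 mm out from the closed door's face, and it stayed square to the door. The free edge of the open door stands only about 100 mm out.
- **Door:** I pressed at the press point until the force rose to about 5 N and the fingertip stopped at the end stop. Then I took the hand straight out and up. The door settled at about 28° (0.49 rad), and two top-camera measurements about a second apart differed by under 0.1°.
- **Rack:** In the last picture I viewed, the pan, cups and spoon look where they were. My pixel comparison of the rack area did show differences (690 values). I put these down to the arm and its shadow now being over part of the rack, but I did not check that separately.
- **Hand:** At the end the hand was about 24 cm above the ledge, touching nothing, with force readings at noise level.

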